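# Weigh a pigment jar behind a latched draught-shield door

### The arm

A 6-joint arm with a two-finger parallel gripper is mounted at the origin on the work surface. World frame = base frame: x ahead of the robot, y to its left, z up, the work surface at z = 0. Lengths are in m, angles in rad, forces in N, time in s.
With the tool pointing down it reaches from about 0.25 to 0.775 m from the base axis. Payload 4 kg.
Tool frame: the origin (TCP) lies on the centre line of the jaws, within the pads' length; the fingertips stand 22 mm ahead of it and the grasp point (between the pads) lies 3 mm ahead of it; z points along the fingers, y is the direction in which the jaws open and shut (so a half turn about z gives the same grasp; the last joint's range is limited). The gripper opens to 85 mm and grips with 20 to 120 N. Pads are 22 mm wide; open, the fingers measure 114 mm over their backs; the gripper's body (76 mm by 85 mm) begins 54 mm behind the grasp point. The pads swing forward as they close: fully open they stand 13 mm farther back than shut.
Start: joints at [1.038, 0.087, 1.371, -0, 1.684, -0.103], TCP at [0.229, 0.5, 0.253] pointing down, gripper open.
Joint ranges: [-3.1, 3.1], [-0.76, 2.03], [0.27, 2.55], [-1.08, 4.22], [0.17, 2.65], [-2.57, 2.57]. Speed limits (rad/s): [2.79, 2.79, 3.14, 3.14, 3.14, 3.14].

### API

Orientations are given as [roll, pitch, yaw] about the fixed x, y, z axes, in that order (R = Rz(yaw) Ry(pitch) Rx(roll)).
In Python, from station import robot, hand, planner, get_obs, read_camera, calibration gives the robot as it stands. Calls block until the motion is done:
- robot.move_pose(position, orientation): joint-space move of the TCP to a pose.
- robot.move_l(position, rot=None, v=0.15, max_force=None): straight line of the TCP; rot=None keeps the orientation; v is the mean speed in m/s. With max_force (N) it stops when the force on the tool has changed by that much, and returns True; else False.
- robot.move_joints(angles): joint-space move.
- hand.command_gripper(opening, force=None): finger opening in m; force is the grip in N (None keeps the last); returns when the fingers have stopped.
- robot.wait(seconds).
- planner.ik(position, orientation): joint angles nearest the present ones, or None.
- get_obs(): the state.
- read_camera(name): name is "scene" or "side" or "wrist"; returns (picture, depth): 384x512x3 uint8, red, green, blue; 384x512 float32, m along the optical axis (not along the pixel's ray), 0 where there is no reading.
- calibration(name): a dict with "fx", "fy", "cx", "cy" (pixels), "k1" (the pictures are not rectified: a ray, as slopes to the right and down, at radius r is drawn at 1 + k1 r^2 times it, then the intrinsics apply), "cam_to_world" (4x4, takes a point from camera to world coordinates); the wrist camera has in their place "hand_eye" (4x4, takes a point from camera to tool coordinates, whose origin is the TCP and whose axes are the flange's). Camera axes: x right, y up, looking along -z (the intrinsics and any distortion apply to the point x, -y, -z); pixel columns grow to the right and rows downward; lengths in m; the calibration is good to about 2 mm. A picture is of the moment at which its call begins: read the wrist's pose just before it. calibration takes no time and is no camera call.
A pose or a line that the arm cannot do raises robot.IKError and nothing moves.
- robot.finish_job(): hands the job in, once; it reports no verdict.
The state is a dict: "time_s": time; "joint_pos": joint angles; "dq": joint speeds; "joint_torque": joint torques, N m; "tool_pos": TCP position; "tcp_rot": TCP orientation; "wrist_force": force on the tool from outside, world axes, zero at the start; "torque": the same for the moment, N m; "grip_width": finger opening in m.
Only numpy, scipy, OpenCV 4.12 (cv2) and the standard library are available. Lean on these libraries where they do the work, as an engineer would, in place of code of your own. Each camera call takes 0.05 s, during which the arm holds its last target.

### The job

Take the jar of orange pigment from the brown card, stand it upright in the middle of the balance's steel pan and let go of it, then push the draught shield's blue door shut until its sprung latch snaps in behind the strike and the door stays shut. Be gentle with the balance: ease the door over the latch without slamming it or leaning hard on it once it is home, and leave the green and blue jars beside it, the mortar, the spatula and the paper roll where they are.

Things in the scene. Friction and masses are not known exactly. Their poses are not given: they have to be found in the camera images.
- jar_orange_center (a point): centre (half-way up) of the jar to weigh: a round glass jar full of orange pigment with a white cap, 95 mm tall; the orange body is 50 mm in diameter up to 66 mm from its foot, the cap 36 mm in diameter. 140 to 280 g, loose, standing upright on the table; its z axis points up
- jar_green_center (a point): centre of a like jar of green pigment: leave it alone
- jar_blue_center (a point): centre of a like jar of blue pigment: leave it alone
- pan_center (a point): centre of the top face of the balance's round steel pan, 100 mm in diameter, 50 mm above the table. Its axes are the balance's: x runs from the balance's front to its back, y to its left (seen from the front), z up
- balance: grey balance, origin on the table below the pan's centre, axes as the pan's. Round the pan a roofless draught shield, rim 158 mm above the table: clear walls, inner faces 109 mm left (+y), 119 mm right and 99 mm behind the pan's centre; in front only the door, and its stop and bumper in the right front corner. Fixed but delicate: over 20 N from the robot on it or its door, or 45 N from the jar, damages it
- door_hinge (a point): a point on the door's upright hinge axis, at the front left of the shield, 98 mm before and 100 mm to the left of the pan's centre, 100 mm above the table. Its axes are the balance's (fixed: they do not turn with the door)
- push_pad (a point): centre of the black rubber push pad, 36 x 70 mm, flush on the blue door's outer face, 150 mm from the hinge axis, 116 mm above the table. Turns with the door: -x points straight out of the outer face, -y towards the free edge, z up. The door is a panel 12 mm thick, hinge axis in its middle plane, reaching 200 mm from the axis, from 47 to 155 mm above the table
- door (a joint): door angle, rad: 0.7 to 1.3 at first (free edge swung out of the front, to the balance's -x), about 0 when shut. Turns lightly; from 0.11 down a sprung bumper (up to 8 N) pushes an unlatched door back open. The strike is set by hand, so where the latch snaps in, and the hard stop 3 mm behind that (at the free edge), differ each time: the latched door may read -0.06 to 0.065
- latch (a joint): how far the brass latch bolt at the free edge is pushed back into the door, m: 0 = sprung out. Its bevel meets the strike with the free edge about 17 mm from home and rides back to 0.006 (5 to 15 N at the pad); its blunt tip then slides some 9 mm across the strike (3 to 9 N) and springs out to 0 behind it. Within 2 mm more at the pad comes the hard stop
- mortar: white ceramic bowl, 110 mm across, 60 mm high, origin under its centre: leave it alone
- spatula: spatula lying on the table, about 200 mm long, origin in its handle's line on the table: leave it alone
- paper_roll: white roll of paper, 110 mm in diameter, 100 mm tall, origin under its centre: leave it alone
Things that resemble listed ones, but are neither listed nor needed, are in the scene too. What is shaped like the part that bears jar_orange_center but yellow is not meant.

How it is judged:
On the way:
1. the orange jar stands upright in the middle of the pan, let go of, the door still open (horizontal distance between jar_orange_center and pan_center below 0.025 m and z of jar_orange_center in the frame of pan_center between 0.044 and 0.051 m and angle between jar_orange_center's own z axis and vertical below 0.08 rad and contact force between the fingers and jar_orange below 0.01 N and value of joint door above 0.2 rad), for 0.2 s.
At the end, for the whole second after the job is handed in: the orange jar stands still and upright (within 0.08 rad) on the pan, its centre within 25 mm of the pan's centre, let go of; the door is shut (joint door below 0.08) with the latch sprung out (joint latch below 0.0015 m) (horizontal distance between jar_orange_center and pan_center below 0.025 m and z of jar_orange_center in the frame of pan_center between 0.044 and 0.051 m and angle between jar_orange_center's own z axis and vertical below 0.08 rad and contact force between the fingers and jar_orange below 0.01 N and value of joint door below 0.08 rad and value of joint latch below 0.0015 m and linear speed of jar_orange below 0.02 m/s); the robot touches nothing.
It fails at once if the robot pushes on the balance or its door with more than 20 N (contact force between any of the fingers, the arm and balance above 20 N).
It fails at once if the jar is pressed or dropped on the balance with more than 45 N (contact force between jar_orange and balance above 45 N).
It fails at once if the door is slammed: it closes faster than 2 rad/s within its last 0.2 rad (value of joint door below 0.2 rad and velocity of joint door below -2 rad/s).
It fails at once if a bystander is shifted by more than 30 mm (distance of any of jar_green_center, jar_blue_center, mortar, spatula, paper_roll from where it was at the start of the episode above 0.03 m).
It also fails if it takes over 72 s, if anything falls off the work surface, if the arm or the gripper's body presses on something with over 40 N, if the wrist force passes 120 N, or if a joint passes its speed limit or range.

## Working session

There is one attempt and no reset: what is moved stays moved. The work goes in short steps, each a Python script; the robot and the scene stay as the last script left them, time stands still between calls to the robot, and variables do not carry over. Pictures are saved under pics/ and viewed, and the job is handed in when it is done.

```bash
ls; mkdir -p pics
cat > h.py <<'E'
import numpy as np, cv2
from station import robot, hand, planner, get_obs, read_camera, calibration
def save(n,im): cv2.imwrite('pics/'+n,cv2.cvtColor(im,cv2.COLOR_RGB2BGR))
def rays(name,uv):
    c=calibration(name); uv=np.atleast_2d(np.float64(uv))
    K=np.array([[c['fx'],0,c['cx']],[0,c['fy'],c['cy']],[0,0,1]])
    p=cv2.undistortPoints(uv.reshape(-1,1,2),K,np.array([c['k1'],0,0,0.])).reshape(-1,2)
    return np.c_[p[:,0],-p[:,1],-np.ones(len(p))]
def plane(name,uv,z):
    T=np.array(calibration(name)['cam_to_world']); d=rays(name,uv)@T[:3,:3].T; o=T[:3,3]
    return o+d*((z-o[2])/d[:,2])[:,None]
def cloud(name,depth):
    T=np.array(calibration(name)['cam_to_world']); h,w=depth.shape
    g=np.stack(np.meshgrid(np.arange(w),np.arange(h)),-1).reshape(-1,2)
    P=(rays(name,g)*depth.reshape(-1,1))@T[:3,:3].T+T[:3,3]
    P[depth.reshape(-1)==0]=np.nan
    return P.reshape(h,w,3)
E
python3 - <<'E'
from h import *
for n in ['scene','side']:
    im,d=read_camera(n); save(n+'0.png',im); np.savez('pics/'+n+'0.npz',im=im,d=d)
    c=calibration(n); print(n,{k:np.round(v,3).tolist() for k,v in c.items()},(d>0).mean())
print(get_obs())
E
```

```text
pics
scene {'fx': 437.695, 'fy': 437.695, 'cx': 261.066, 'cy': 183.834, 'k1': -0.07, 'cam_to_world': [[0.628, -0.482, 0.612, 1.187], [0.778, 0.378, -0.501, -0.54], [0.01, 0.791, 0.612, 0.809], [0.0, 0.0, 0.0, 1.0]]} 0.996124267578125
side {'fx': 388.99, 'fy': 388.99, 'cx': 252.064, 'cy': 195.076, 'k1': -0.029, 'cam_to_world': [[-0.996, 0.058, -0.063, 0.438], [-0.085, -0.696, 0.713, 0.976], [-0.003, 0.716, 0.698, 1.025], [0.0, 0.0, 0.0, 1.0]]} 0.9956410725911459
{'time_s': 0.1, 'joint_pos': array([ 1.03792089e+00,  8.79271146e-02,  1.37210682e+00,  3.88677765e-05,
        1.68360565e+00, -1.03093582e-01]), 'dq': array([-0.00013006, -0.000631  , -0.00276608, -0.00204928,  0.00281967,
        0.00175779]), 'joint_torque': array([ 1.71512849e-03, -3.53017151e+01, -3.14217246e+01, -1.27459198e-04,
        8.00061563e-03, -5.76159408e-06]), 'tool_pos': array([0.22895605, 0.49963949, 0.2522291 ]), 'tcp_rot': array([-3.13956057e+00, -2.49075856e-04,  2.71181488e+00]), 'wrist_force': array([0.12567096, 0.24892134, 0.28402791]), 'torque': array([ 0.02063117, -0.02755121,  0.02028675]), 'grip_width': 0.085618341699699}
```

View pics/scene0.png

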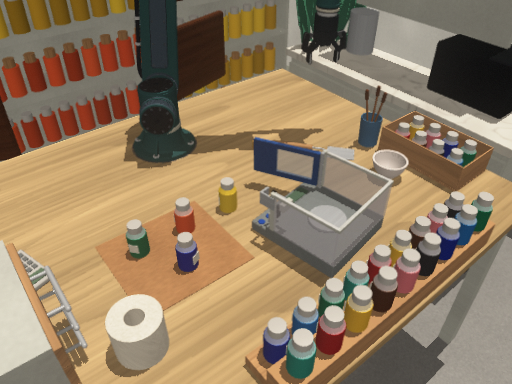

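View pics/side0.png

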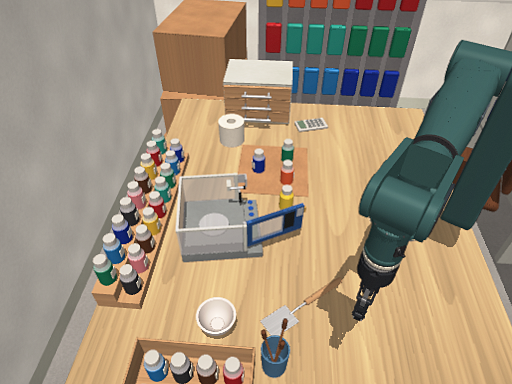

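The scene view shows the orange-red jar on the card at (184,217), with green (137,240) and blue (187,252) beside it and the yellow decoy at (228,196). The balance pan is at (328,217) and the open door at (286,161). Next I'll zoom in and measure.

Run:
```python
from h import *
for n,(r0,r1,c0,c1) in dict(scene=(120,290,100,400),side=(120,280,160,340)).items():
    im=np.load(f'pics/{n}0.npz')['im'][r0:r1,c0:c1]
    s=800//(c1-c0) if n=='scene' else 3.7
    s=min(s,590/(r1-r0)); save(n+'0z.png',cv2.resize(im,None,fx=s,fy=s,interpolation=cv2.INTER_CUBIC)); print(n,s)
    d=np.load(f'pics/{n}0.npz')['d']; im=np.load(f'pics/{n}0.npz')['im']
    P=cloud(n,d); np.save(f'pics/{n}P.npy',P)
    hsv=cv2.cvtColor(im,cv2.COLOR_RGB2HSV)
    pts=dict(orange=(184,217),green=(137,243),blue=(187,258),yellow=(228,198),pan=(328,217),roll=(135,320),mortar=(390,165)) if n=='scene' else dict(orange=(287,176),green=(288,156),blue=(259,164),yellow=(287,200),pan=(213,224),roll=(231,128),mortar=(216,318))
    for k,(u,v) in pts.items(): print(n,k,P[v,u].round(3),hsv[v,u])
```

```text
scene 2
scene orange [ 0.428 -0.169  0.063] [  7 193 161]
scene green [ 0.428 -0.302  0.052] [63 99 72]
scene blue [ 0.542 -0.232  0.05 ] [124 134  78]
scene yellow [ 0.425 -0.031  0.053] [ 22 188 149]
scene pan [0.644 0.131 0.048] [ 26  10 187]
scene roll [ 0.632 -0.407  0.063] [ 19  50 153]
scene mortar [0.574 0.487 0.019] [ 13  34 216]
side 3.6875
side orange [ 0.403 -0.135  0.048] [  7 196 185]
side green [ 0.401 -0.268  0.039] [ 77 191  92]
side blue [ 0.513 -0.195  0.049] [115 211 109]
side yellow [0.401 0.009 0.063] [ 22 190 180]
side pan [0.644 0.127 0.047] [ 12  12 206]
side roll [ 0.642 -0.359  0.098] [ 20  26 241]
side mortar [0.588 0.446 0.012] [ 14  17 249]
```

View pics/scene0z.png

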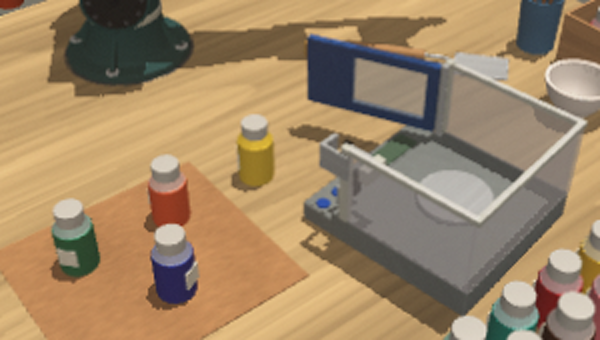

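View pics/side0z.png

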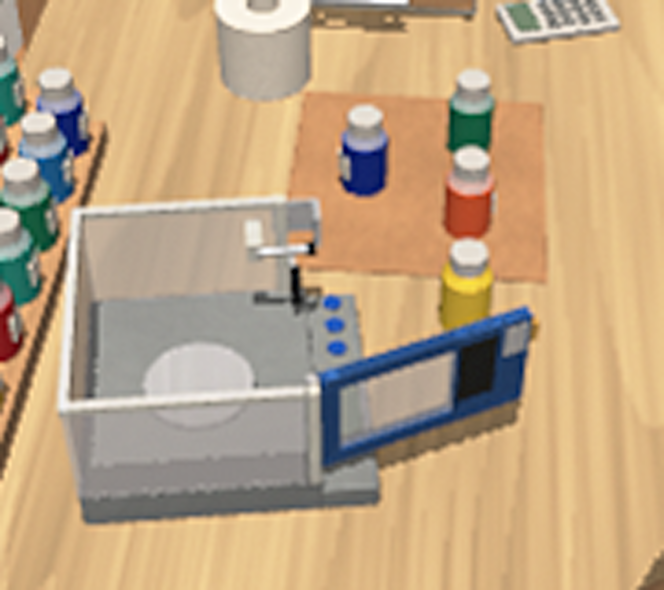

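```bash
cat > meas.py <<'E'
from h import *
from scipy.optimize import least_squares
def circ(p,r):
    f=least_squares(lambda c:np.hypot(*(p-c).T)-r,p.mean(0)+0.001,loss='soft_l1',f_scale=.002); return f.x,np.abs(f.fun).mean()
if __name__=='__main__':
  for n in ['scene','side']:
    D=np.load(f'pics/{n}0.npz'); im=D['im'];P=np.load(f'pics/{n}P.npy'); cam=np.array(calibration(n)['cam_to_world'])[:2,3]
    H,S,V=cv2.split(cv2.cvtColor(im,cv2.COLOR_RGB2HSV))
    X,Y,Z=np.moveaxis(P,-1,0)
    for k,lo,hi,c in [('orange',3,12,(.415,-.15)),('yellow',17,28,(.41,-.01)),('green',55,95,(.415,-.285)),('blue',108,130,(.527,-.21))]:
        m=(np.hypot(X-c[0],Y-c[1])<.045)&(Z>.015)&(Z<.058)&(H>=lo)&(H<=hi)&(S>90)
        p=P[m][:,:2]
        # start biased away from camera
        x0=p.mean(0)+ .015*(p.mean(0)-cam)/np.linalg.norm(p.mean(0)-cam)
        f=least_squares(lambda c:np.hypot(*(p-c).T)-.025,x0,loss='soft_l1',f_scale=.002)
        # cap
        mc=(np.hypot(X-f.x[0],Y-f.x[1])<.03)&(Z>.09)&(Z<.1)
        v,u=np.nonzero(mc)
        print(n,k,m.sum(),f.x.round(4),np.abs(f.fun).mean().round(4),'cap',mc.sum(),P[mc].mean(0).round(4) if mc.any() else 0)
    m=((S<30)&(V>160)&(np.hypot(X-.64,Y-.13)<.08)&(Z>.035)&(Z<.065)).astype(np.uint8)
    k,lab,st,ce=cv2.connectedComponentsWithStats(m); i=1+st[1:,4].argmax()
    ct=max(cv2.findContours((lab==i).astype(np.uint8),cv2.RETR_EXTERNAL,cv2.CHAIN_APPROX_NONE)[0],key=len)
    e=cv2.fitEllipse(ct); q=plane(n,ct.reshape(-1,2),.05)[:,:2]
    print(n,'pan',st[i],e[0],plane(n,[e[0]],.05).round(4),'ext',np.ptp(q,axis=0).round(4),'midext',((q.max(0)+q.min(0))/2).round(4),'z',np.nanmedian(Z[lab==i]).round(4), 'circ',circ(q,.05))
    m=(H>100)&(H<125)&(S>120)&(Z>.055)&(Z<.152)&(np.hypot(X-.5,Y-.23)<.2)&(Y>.08)
    p=P[m][:,:2]
    vx,vy,x0,y0=cv2.fitLine(np.float32(p),cv2.DIST_HUBER,0,.01,.01).ravel()
    t=(p-[x0,y0])@[vx,vy]
    print(n,'door',m.sum(),'dir',vx,vy,'ends',np.array([x0,y0])+np.percentile(t,1)*np.array([vx,vy]),np.array([x0,y0])+np.percentile(t,99)*np.array([vx,vy]), np.percentile(P[m][:,2],[1,99]))
    m=(Z>.150)&(Z<.166)&(X>.45)&(X<.8)&(Y>-.05)&(Y<.3)&(S<60)
    print('rim',m.sum()); np.save(f'pics/{n}rim.npy',P[m])
E
python3 meas.py
```

```text
scene orange 241 [ 0.405  -0.1579] 0.0009 cap 118 [ 0.4077 -0.1592  0.0949]
scene yellow 215 [ 0.4047 -0.0179] 0.0012 cap 99 [ 0.4076 -0.0197  0.0947]
scene green 90 [ 0.405  -0.2931] 0.0009 cap 127 [ 0.4079 -0.2939  0.0943]
scene blue 195 [ 0.5183 -0.2191] 0.0009 cap 152 [ 0.5212 -0.2202  0.0944]
scene pan [310 205  39  23 487] (330.24139404296875, 214.3851776123047) [[0.6417 0.1413 0.05  ]] ext [0.0933 0.0673] midext [0.6408 0.1426] z 0.0503 circ (array([0.6444598 , 0.12718016]), np.float64(0.009932813003359872))
scene door 4 dir 0.88432556 0.46687078 ends [0.36850128 0.11962994] [0.52297236 0.2011814 ] [0.15068686 0.15172513]
rim 1064
side orange 104 [ 0.4027 -0.1585] 0.0016 cap 52 [ 0.4024 -0.1556  0.094 ]
side yellow 103 [ 0.4026 -0.0195] 0.0013 cap 61 [ 0.4022 -0.0163  0.0939]
side green 85 [ 0.4029 -0.293 ] 0.0017 cap 43 [ 0.4038 -0.2887  0.0941]
side blue 77 [ 0.5157 -0.2199] 0.0018 cap 48 [ 0.5154 -0.2151  0.0943]
side pan [191 212  48  17 398] (213.78787231445312, 220.5478973388672) [[0.6436 0.1142 0.05  ]] ext [0.1543 0.0784] midext [0.6373 0.114 ] z 0.0489 circ (array([0.64328525, 0.12493018]), np.float64(0.011643372475759564))
side door 399 dir 0.8802172 0.47457105 ends [0.35404034 0.12234397] [0.52014667 0.21190057] [0.05578945 0.15181654]
rim 608
```

Run:
```python
from h import *
S=2000
im=np.full((600,800,3),255,np.uint8)
f=lambda p:np.c_[(0.32-p[:,1])*S, (0.78-p[:,0])*S*.9].astype(int)
for n,c in [('scene',(255,0,0)),('side',(0,0,255))]:
    D=np.load(f'pics/{n}0.npz');P=np.load(f'pics/{n}P.npy');a=D['im']
    H,Sa,V=cv2.split(cv2.cvtColor(a,cv2.COLOR_RGB2HSV))
    m=(P[...,2]>.150)&(P[...,2]<.166)&(P[...,0]>.33)&(P[...,0]<.8)&(P[...,1]>-.08)&(P[...,1]<.32)
    for (x,y) in f(P[m]):cv2.circle(im,(x,y),1,c,-1)
    m=(P[...,2]>.045)&(P[...,2]<.056)&(V>165)&(Sa<25)&(P[...,0]>.5)&(P[...,0]<.8)&(P[...,1]>-.02)&(P[...,1]<.3)
    for (x,y) in f(P[m]):
        if 0<=x<800 and 0<=y<600: im[y,x]=(0,160,0) if n=='side' else (160,160,0)
save('top.png',im)
```

```text
(no output)
```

View pics/top.png

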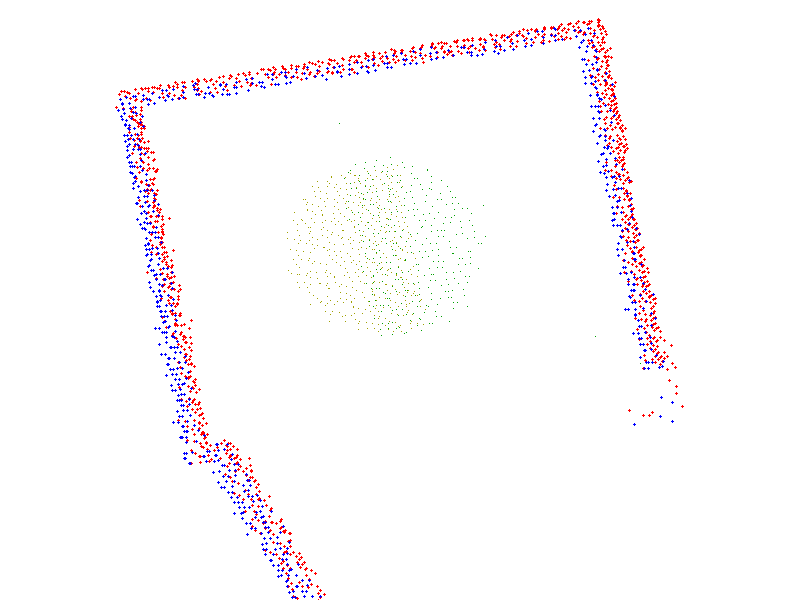

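The top-down plot shows a clean shield outline, the pan disc and the door in both views. I'll fit the balance frame from these.

Run:
```python
from h import *
C=np.array([.643,.1265]); th=None
allp={}
for n in ['scene','side']:
    P=np.load(f'pics/{n}P.npy');a=np.load(f'pics/{n}0.npz')['im']
    H,Sa,V=cv2.split(cv2.cvtColor(a,cv2.COLOR_RGB2HSV))
    m=(P[...,2]>.150)&(P[...,2]<.166)&(P[...,0]>.33)&(P[...,0]<.8)&(P[...,1]>-.08)&(P[...,1]<.32)
    p=P[m][:,:2]; p=p[~np.isnan(p[:,0])]
    yaw=-.13+.0
    for it in range(4):
        R=np.array([[np.cos(yaw),-np.sin(yaw)],[np.sin(yaw),np.cos(yaw)]])
        q=(p-C)@R   # balance coords
        out={}
        sel={'left':(abs(q[:,1]-.113)<.015)&(q[:,0]>-.08)&(q[:,0]<.09),'right':(abs(q[:,1]+.123)<.015)&(q[:,0]>-.06)&(q[:,0]<.09),'back':(abs(q[:,0]-.103)<.015)&(abs(q[:,1])<.1)}
        angs=[]
        for k,s in sel.items():
            vx,vy,x0,y0=cv2.fitLine(np.float32(q[s]),cv2.DIST_HUBER,0,.001,.001).ravel()
            a_=np.arctan2(vy,vx) if k!='back' else np.arctan2(-vx,vy)
            a_=(a_+np.pi/2)%np.pi-np.pi/2; angs.append(a_)
            r=np.percentile(q[s][:,0 if k=='back' else 1],[3,50,97]); out[k]=(s.sum(),a_.round(4),r.round(4))
        yaw+=np.mean(angs)
    print(n,'yaw',yaw,angs,out)
    m=(P[...,2]>.045)&(P[...,2]<.056)&(V>165)&(Sa<25)&(np.hypot(P[...,0]-C[0],P[...,1]-C[1])<.07)
    u=P[m][:,:2]; hull=cv2.convexHull(np.float32(u)).reshape(-1,2); w=(u-C)@R
    print('pan mid',np.array(cv2.minEnclosingCircle(np.float32(u))[0]),cv2.minEnclosingCircle(np.float32(u))[1],'mean',u.mean(0),'bal-ext',np.percentile(w,[1,99],axis=0))
    # door
    m=(P[...,2]>.06)&(P[...,2]<.150)&(P[...,1]>.05)&(P[...,1]<.25)&(P[...,0]>.33)&(P[...,0]<.56)
    b=m&(H>100)&(H<125)&(Sa>100)
    for nm,s in [('blue',b),('top',(P[...,2]>.150)&(P[...,2]<.16)&(P[...,0]>.33)&(P[...,0]<.52)&(P[...,1]>.05)&(P[...,1]<.25))]:
        p2=P[s][:,:2]; q=(p2-C)@R
        vx,vy,x0,y0=cv2.fitLine(np.float32(q),cv2.DIST_HUBER,0,.001,.001).ravel()
        if vx>0: vx,vy=-vx,-vy
        h=np.array([-.098,.100]); d=np.array([vx,vy]); off=(h-[x0,y0])@np.array([-vy,vx]); t=(q-h)@d
        print(nm,s.sum(),'door angle',np.arctan2(-vx,-vy),'hinge off',off,'t',np.percentile(t,[1,99]))
```

```text
scene yaw 0.16724369 [np.float32(0.015232682), np.float32(-0.0045398474), np.float32(-0.0030018091)] {'left': (np.int64(268), np.float32(0.0152), array([0.1057, 0.1104, 0.1168])), 'right': (np.int64(300), np.float32(-0.0045), array([-0.1269, -0.1233, -0.1161])), 'back': (np.int64(275), np.float32(-0.003), array([0.0989, 0.1043, 0.1072]))}
pan mid [0.64130235 0.13187896] 0.04790767282247543 mean [0.6408157  0.14076024] bal-ext [[-0.04567994 -0.0124867 ]
 [ 0.04277017  0.04740825]]
blue 146 door angle 1.2525749 hinge off -0.00567003801107896 t [0.00710626 0.15717669]
top 263 door angle 1.2309701 hinge off -0.001509639388961606 t [0.01361043 0.19579821]
side yaw 0.16590908 [np.float32(6.389618e-05), np.float32(-0.010985017), np.float32(0.00079870224)] {'left': (np.int64(213), np.float32(1e-04), array([0.1097, 0.116 , 0.1203])), 'right': (np.int64(148), np.float32(-0.011), array([-0.1252, -0.1174, -0.1128])), 'back': (np.int64(134), np.float32(0.0008), array([0.0968, 0.1006, 0.1049]))}
pan mid [0.64293313 0.12258711] 0.04998162388801575 mean [0.64411337 0.11458393] bal-ext [[-0.04850994 -0.04508829]
 [ 0.04696961  0.0145046 ]]
blue 311 door angle 1.2461524 hinge off 0.007311344529037419 t [0.00654385 0.19529587]
top 243 door angle 1.2406273 hinge off 0.0037480811746646303 t [0.01178924 0.19850433]
```

```bash
cat >> h.py <<'E'
PAN=np.array([.6435,.128]); YAW=.1665
RB=np.array([[np.cos(YAW),-np.sin(YAW)],[np.sin(YAW),np.cos(YAW)]])
def bal(x,y): return PAN+RB@np.array([x,y])
def st(): 
    o=get_obs(); print(round(o['time_s'],2),o['tool_pos'].round(4),o['tcp_rot'].round(3),'F',o['wrist_force'].round(2),'g',round(o['grip_width'],4),'j',o['joint_pos'].round(2))
E
python3 - <<'E'
from h import *
J=[.404,-.158]; yaw=np.arctan2(J[1],J[0])+np.pi/2
robot.move_pose([*J,.25],[np.pi,0,yaw]); st()
im,d=read_camera('wrist'); save('w1.png',im)
robot.move_l([*J,.12],v=.2); robot.move_l([*J,.049],v=.08,max_force=8); st()
hand.command_gripper(.03,40); st()
robot.move_l([*J,.10],v=.1); st()
im,d=read_camera('side'); save('s1.png',im)
E
```

```text
2.52 [ 0.4043 -0.1575  0.25  ] [ 3.142 -0.     1.199] F [ 0.4  -0.81 -0.08] g 0.0857 j [-0.5  -0.17  1.63  0.    1.69 -0.13]
4.4 [ 0.4045 -0.1583  0.0496] [3.14  0.    1.198] F [-0.63  0.26 -0.36] g 0.0851 j [-0.5  -0.03  1.91  0.    1.26 -0.13]
4.83 [ 0.4046 -0.1583  0.0497] [3.14  0.    1.198] F [0.47 0.35 2.06] g 0.0491 j [-0.5  -0.03  1.91  0.    1.26 -0.13]
5.48 [ 0.4034 -0.1577  0.0992] [-3.14  -0.     1.198] F [ 0.05 -0.25 -2.33] g 0.049 j [-0.5  -0.09  1.86 -0.    1.37 -0.13]
```

View pics/s1.png

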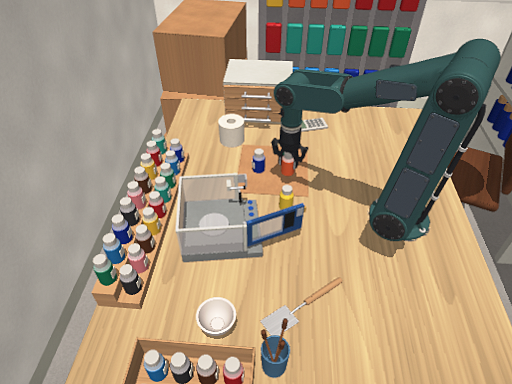

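View pics/w1.png

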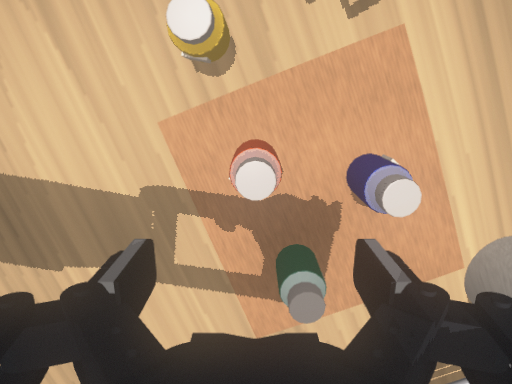

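The side view shows the orange jar in the jaws at (288,163), and a width of 49 mm with about 2.3 N of weight agrees. The wrist view shows the other jars clear. Next is the placing.

Run:
```python
from h import *
robot.move_l([.404,-.158,.27],v=.2)
yaw=np.arctan2(PAN[1],PAN[0])+np.pi/2
robot.move_pose([*PAN,.27],[np.pi,0,yaw]); st()
im,d=read_camera('side'); save('s2.png',im); im,d=read_camera('scene'); save('c2.png',im); im,d=read_camera('wrist'); save('w2.png',im)
```

```text
7.92 [0.6434 0.1266 0.2704] [3.142e+00 1.000e-03 1.765e+00] F [ 0.44  0.18 -2.46] g 0.0495 j [ 0.11  0.33  1.06 -0.    1.76 -0.09]
```

View pics/s2.png

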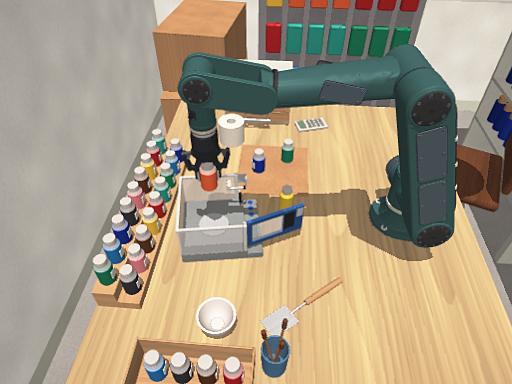

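View pics/w2.png

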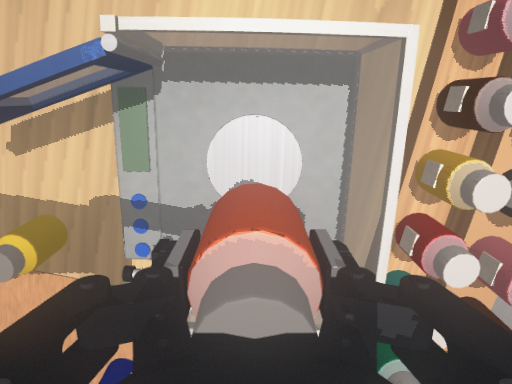

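The side view has the jar over the shield at (208,175). In the wrist view the pan's edges are at columns 208 and 301 and its top at row 115. I'll check the pan position against this before lowering.

Run:
```python
from h import *
from scipy.spatial.transform import Rotation as Ro
o=get_obs(); im,d=read_camera('wrist')
T=np.eye(4);T[:3,:3]=Ro.from_euler('xyz',o['tcp_rot']).as_matrix();T[:3,3]=o['tool_pos']
W=T@np.array(calibration('wrist')['hand_eye'])
m=((im.min(2)>150)).astype(np.uint8); m[:, :195]=0;m[:,315:]=0;m[:100]=0;m[200:]=0
ct=max(cv2.findContours(m,cv2.RETR_EXTERNAL,cv2.CHAIN_APPROX_NONE)[0],key=len).reshape(-1,2)
ct=ct[ct[:,1]<170]
dr=rays('wrist',ct)@W[:3,:3].T; oo=W[:3,3]; p=oo+dr*((.05-oo[2])/dr[:,2])[:,None]
from meas import circ
print(ct.min(0),ct.max(0),circ(p[:,:2],.05))
```

```text
[195 100] [314 169] (array([0.6387575, 0.1500999]), np.float64(0.0113702576943453))
```

Run:
```python
from h import *
from scipy.spatial.transform import Rotation as Ro
from meas import circ
o=get_obs(); im,d=read_camera('wrist')
T=np.eye(4);T[:3,:3]=Ro.from_euler('xyz',o['tcp_rot']).as_matrix();T[:3,3]=o['tool_pos']
W=T@np.array(calibration('wrist')['hand_eye'])
print(im[140,195:215].mean(1).round())
for th in (175,185,195):
    m=((im.min(2)>th)).astype(np.uint8); m[:, :195]=0;m[:,315:]=0;m[:100]=0;m[200:]=0
    ct=max(cv2.findContours(m,cv2.RETR_EXTERNAL,cv2.CHAIN_APPROX_NONE)[0],key=len).reshape(-1,2)
    ct=ct[ct[:,1]<170]
    dr=rays('wrist',ct)@W[:3,:3].T; oo=W[:3,3]; p=oo+dr*((.05-oo[2])/dr[:,2])[:,None]
    print(ct.min(0),ct.max(0),circ(p[:,:2],.05))
```

```text
[179. 180. 179. 180. 179. 179. 179. 179. 180. 179. 178. 179. 179. 179.
 180. 179. 169. 220. 227. 224.]
[195 100] [314 169] (array([0.63684611, 0.14656187]), np.float64(0.009392451855736908))
[206 115] [302 169] (array([0.64276197, 0.12629464]), np.float64(0.0003912705629943409))
[206 115] [301 169] (array([0.64279119, 0.12610161]), np.float64(0.000495655792156117))
```

The wrist fit gives (0.6428, 0.1262) with a 0.4 mm residual, within 2 mm of the rim estimate. Lowering the jar now.

Run:
```python
from h import *
T=[.643,.127]
robot.move_l([*T,.13],v=.12); st()
hit=robot.move_l([*T,.098],v=.02,max_force=3); print(hit); st()
hand.command_gripper(.085,30); robot.wait(.3); st()
robot.move_l([*T,.27],v=.15); st()
im,d=read_camera('side'); save('s3.png',im); im,d=read_camera('scene'); save('c3.png',im[100:300,80:420])
im,d=read_camera('wrist'); save('w3.png',im)
```

```text
9.49 [0.6437 0.1271 0.1314] [3.139 0.    1.767] F [ 0.7  -0.23 -2.25] g 0.0491 j [ 0.11  0.37  1.28  0.    1.49 -0.09]
True
10.86 [0.6429 0.127  0.0997] [-3.141 -0.     1.767] F [ 0.54 -0.66  5.69] g 0.049 j [ 0.11  0.39  1.31  0.    1.44 -0.09]
11.61 [0.6414 0.1268 0.097 ] [-3.136e+00 -1.000e-03  1.767e+00] F [ 0.83 -0.19  0.58] g 0.085 j [ 0.11  0.39  1.32  0.    1.44 -0.09]
12.91 [0.6425 0.1269 0.2684] [-3.134e+00 -1.000e-03  1.767e+00] F [-0.12  0.04 -0.37] g 0.0851 j [ 0.11  0.33  1.06 -0.    1.77 -0.09]
```

View pics/s3.png

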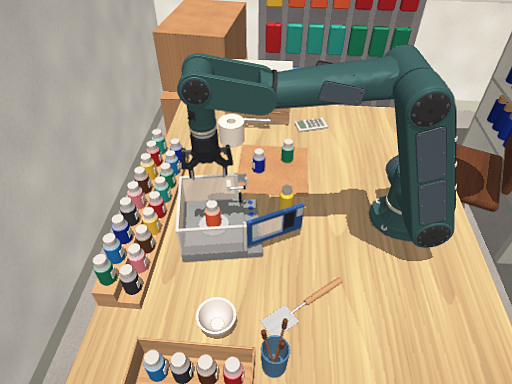

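View pics/w3.png

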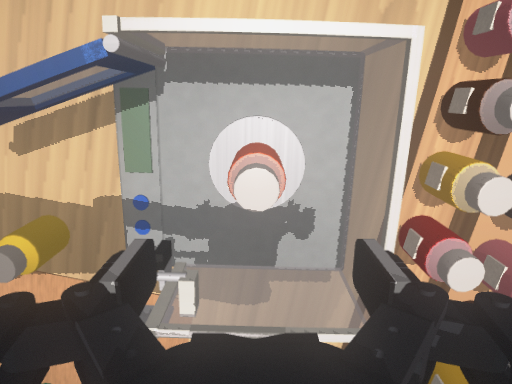

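The side view shows the jar upright on the pan at (213,214), and the wrist view shows it centred on the pan disc at (257,160). Released at TCP (0.643, 0.127). Now the door: approach its outer face with shut fingers.

```bash
cat >> h.py <<'E'
PAN=np.array([.643,.127])
Hg=bal(-.098,.100)
ZP=.125
def doorpose(a,gap,r=.15,half=.011):
    d=RB@np.array([-np.sin(a),-np.cos(a)]); n=RB@np.array([-np.cos(a),np.sin(a)])
    p=Hg+r*d+(.006+half+gap)*n
    return [p[0],p[1],ZP],[np.pi,0,np.pi+YAW-a]
def fn(a,k=3):
    n=RB@np.array([-np.cos(a),np.sin(a)])
    return np.mean([get_obs()['wrist_force'][:2]@n for _ in range(k)])
E
python3 - <<'E'
from h import *
hand.command_gripper(0,30)
for a,g in [(1.24,.05),(1.24,0),(.6,0),(0,0),(-.06,0)]:
    p,r=doorpose(a,g); print(a,np.round(p,3),r, planner.ik(p,r))
p,r=doorpose(1.24,.05)
robot.move_pose([*p[:2],.27],r); st()
robot.move_l(p,v=.15); st()
im,d=read_camera('side'); save('s4.png',im[100:330,150:400]); im,d=read_camera('scene'); save('c4.png',im)
E
```

```text
1.24 [0.366 0.197 0.125] [3.141592653589793, 0, 2.068092653589793] [ 0.35651434 -0.15567084  1.86420581  0.          1.43305768 -0.14078199]
1.24 [0.39  0.153 0.125] [3.141592653589793, 0, 2.068092653589793] [ 0.2378647  -0.14797442  1.85759563  0.          1.43197145 -0.25943163]
0.6 [0.451 0.08  0.125] [3.141592653589793, 0, 2.708092653589793] [ 0.05248998 -0.05483084  1.77326311  0.          1.42316038 -1.08480634]
0 [0.538 0.059 0.125] [3.141592653589793, 0, 3.308092653589793] [ 0.00377761  0.12833828  1.58380804  0.          1.42944634 -1.73351872]
-0.06 [0.547 0.059 0.125] [3.141592653589793, 0, 3.3680926535897933] [ 0.00509817  0.14785057  1.56178767  0.          1.43195441 -1.79219815]
14.93 [0.3669 0.1967 0.2703] [3.14  0.    2.067] F [ 0.31 -0.71 -0.29] g 0.0 j [ 0.36 -0.22  1.63 -0.    1.73 -0.14]
16.04 [0.3668 0.1969 0.1259] [3.14  0.    2.068] F [ 0.98 -0.11  0.04] g 0.0001 j [ 0.36 -0.16  1.86 -0.    1.43 -0.14]
```

View pics/s4.png

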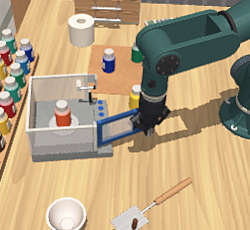

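View pics/c4.png

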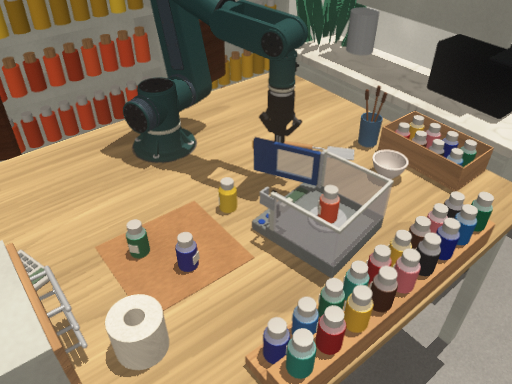

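The scene view shows the gripper on the door's outer side at (280,125) and the jar still upright at (329,204). Sweeping the door to 0.2 rad.

Run:
```python
from h import *
for a,g,v in [(1.24,.005,.06)]+[(x,0.,.06) for x in np.linspace(1.2,.2,9)]:
    p,r=doorpose(a,g); hit=robot.move_l(p,rot=r,v=v,max_force=8)
    print(round(a,3),hit,'fn',round(fn(a),2)); 
    if hit: break
st(); im,d=read_camera('side'); save('s5.png',im[100:330,150:400]); im,d=read_camera('scene'); save('c5.png',im)
```

```text
1.24 False fn 0.01
1.2 False fn -0.11
1.075 False fn -0.11
0.95 False fn 0.55
0.825 False fn -0.31
0.7 False fn -0.44
0.575 False fn 0.14
0.45 False fn 0.16
0.325 False fn 0.12
0.2 False fn 0.86
21.11 [0.5074 0.0602 0.1249] [ 3.141e+00 -1.000e-03  3.107e+00] F [-0.88 -0.67 -0.09] g 0.0001 j [ 0.01  0.06  1.65  0.    1.42 -1.53]
```

View pics/c5.png

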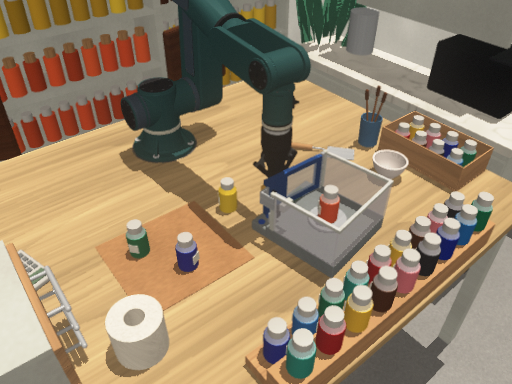

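View pics/s5.png

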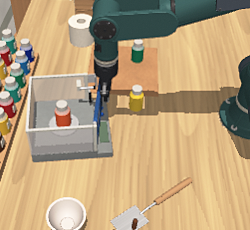

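The door has followed the fingers to about 0.2 rad, with its blue edge at scene (300,180). Now small steps over the bumper and latch, watching the force.

```bash
cat > push.py <<'E'
from h import *
import sys
a0,a1,da,stop=map(float,sys.argv[1:5])
for a in np.arange(a0,a1-1e-9,-da):
    p,r=doorpose(a,0); hit=robot.move_l(p,rot=r,v=.015,max_force=10)
    o=get_obs(); t=np.array(o['tool_pos']); q=RB.T@(t[:2]-Hg)
    f=fn(a,4); print(round(a,3),hit,'x',round(q[0]*1e3,2),'fn',round(f,2))
    if hit or f>stop: break
st()
E
python3 push.py .18 .07 .01 14
```

```text
0.18 False x -43.53 fn 0.82
0.17 False x -42.01 fn 0.56
0.16 False x -40.57 fn 0.06
0.15 False x -39.11 fn -0.55
0.14 False x -37.83 fn 1.08
0.13 False x -37.27 fn 4.45
0.12 False x -36.54 fn 7.76
0.11 False x -35.53 fn 8.4
0.1 False x -33.89 fn 7.09
0.09 False x -31.85 fn 5.85
0.08 False x -30.36 fn 5.08
0.07 False x -28.95 fn 6.47
24.31 [0.5258 0.0587 0.1244] [ 3.141 -0.004 -3.044] F [-6.57  0.63  1.88] g -0.0002 j [ 0.    0.11  1.61  0.    1.43 -1.66]
```

```bash
python3 push.py .066 .026 .004 11.5
```

```text
0.066 False x -28.47 fn 6.5
0.062 False x -27.6 fn 5.53
0.058 False x -27.01 fn 4.59
0.054 False x -26.42 fn 4.92
0.05 False x -26.21 fn 6.38
0.046 False x -26.1 fn 8.47
0.042 False x -26.06 fn 10.03
0.038 False x -26.05 fn 12.38
26.31 [0.5287 0.0584 0.1243] [ 3.141 -0.009 -3.013] F [-12.43  -0.4    5.18] g -0.0002 j [ 0.    0.11  1.6  -0.    1.44 -1.7 ]
```

Hard stop felt at x ≈ −26 mm, with force rising at constant position. Backing off slowly to check the latch.

Run:
```python
from h import *
for a in (.05,.06,.065,.07,.08,.1):
    p,r=doorpose(a,0); robot.move_l(p,rot=r,v=.015)
    q=RB.T@(np.array(get_obs()['tool_pos'])[:2]-Hg); print(a,'x',(q[0]*1e3).round(2),'fn',fn(a,4).round(2))
p,r=doorpose(.05,.06); robot.move_l(p,rot=r,v=.08)
robot.move_l([*p[:2],.30],v=.15); 
robot.move_pose([.42,.1,.40],r); robot.wait(.3); st()
for n in ('side','scene','wrist'):
    im,d=read_camera(n); save(n+'6.png',im); np.savez(f'pics/{n}6.npz',im=im,d=d)
im=np.load('pics/side6.npz')['im'];save('side6z.png',cv2.resize(im[150:280,160:320],None,fx=4.5,fy=4.5,interpolation=cv2.INTER_CUBIC))
```

```text
0.05 x -26.25 fn 5.95
0.06 x -27.4 fn 5.67
0.065 x -27.71 fn 5.19
0.07 x -27.86 fn 4.09
0.08 x -28.13 fn 2.29
0.1 x -31.53 fn 0.41
30.91 [0.4201 0.0996 0.3983] [-3.142e+00 -3.000e-03 -3.026e+00] F [0.2  0.5  0.26] g -0.0 j [ 0.1  -0.16  1.32 -0.    1.98 -1.59]
```

View pics/side6z.png

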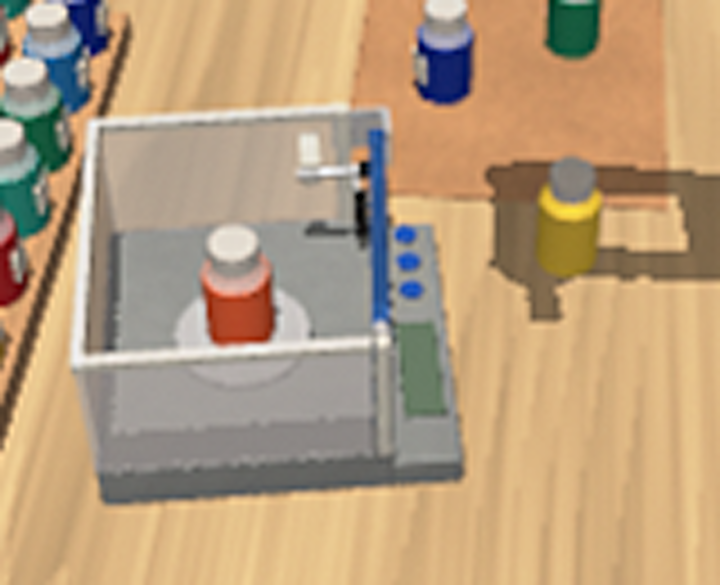

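View pics/wrist6.png

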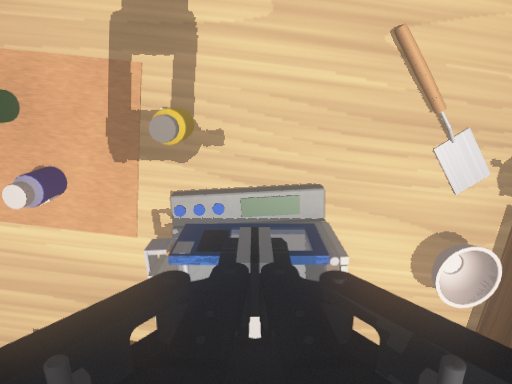

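View pics/scene6.png

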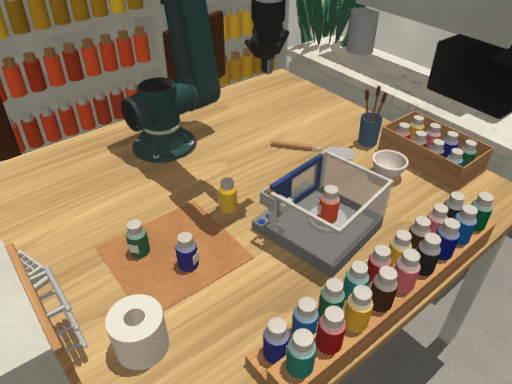

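The side view shows the door shut at (378,230 zoomed), lying along the front, with the jar upright on the pan. I'll measure the door angle, jar position and bystanders against the start.

Run:
```python
from h import *
robot.wait(1.0)
for n in ('side','scene'):
  for rep in range(2):
    if rep==0: D=np.load(f'pics/{n}6.npz'); im,d=D['im'],D['d']
    else: im,d=read_camera(n)
    P=cloud(n,d); H,S,V=cv2.split(cv2.cvtColor(im,cv2.COLOR_RGB2HSV)); q=(P[...,:2]-PAN)@RB
    m=(H>100)&(H<125)&(S>100)&(P[...,2]>.1)&(P[...,2]<.17)&(q[...,0]>-.16)&(q[...,0]<-.04)&(q[...,1]>-.13)&(q[...,1]<.11)
    vx,vy,x0,y0=cv2.fitLine(np.float32(q[m]),cv2.DIST_HUBER,0,.001,.001).ravel()
    if vy<0: vx,vy=-vx,-vy
    print(n,rep,m.sum(),'door',np.arctan2(vx,vy).round(3))
    m=(H>=3)&(H<=12)&(S>90)&(np.hypot(q[...,0],q[...,1])<.05)&(P[...,2]>.06)&(P[...,2]<.112)
    p=q[m]; 
    from scipy.optimize import least_squares
    cam=RB.T@(np.array(calibration(n)['cam_to_world'])[:2,3]-PAN); u=p.mean(0)-cam
    f=least_squares(lambda c:np.hypot(*(p-c).T)-.025,p.mean(0)+.015*u/np.linalg.norm(u),loss='soft_l1',f_scale=.002)
    mc=(np.hypot(q[...,0]-f.x[0],q[...,1]-f.x[1])<.03)&(P[...,2]>.135)&(P[...,2]<.155)
    print('jar in pan frame',f.x.round(4),'cap',q[mc].mean(0).round(4),'top z',np.percentile(P[mc][:,2],90).round(4))
    i0=np.load(f'pics/{n}0.npz')['im']
    for nm,(y0,y1,x0,x1) in (dict(green=(215,265,122,152),blue=(228,275,172,203),roll=(292,368,102,170),mortar=(148,182,370,410)) if n=='scene' else dict(green=(136,165,278,297),blue=(146,176,250,268),roll=(112,146,216,246),mortar=(296,338,193,240))).items():
        print('  ',nm,np.abs(i0[y0:y1,x0:x1].astype(int)-im[y0:y1,x0:x1]).mean().round(2),end='')
    print()
```

```text
side 0 122 door 0.036
jar in pan frame [-0.001  -0.0001] cap [-0.0015  0.0048] top z 0.1466
   green 28.93   blue 2.39   roll 2.57   mortar 2.54
side 1 121 door 0.039
jar in pan frame [-0.0011 -0.0001] cap [-0.0018  0.0044] top z 0.1464
   green 28.29   blue 2.46   roll 2.63   mortar 2.59
scene 0 221 door 0.049
jar in pan frame [-0.0003 -0.0009] cap [ 0.0025 -0.0057] top z 0.1466
   green 1.1   blue 6.17   roll 1.03   mortar 1.13
scene 1 219 door 0.04
jar in pan frame [-0.0003 -0.001 ] cap [ 0.0024 -0.0058] top z 0.1466
   green 1.07   blue 6.2   roll 1.03   mortar 1.11
```

Run:
```python
from h import *
st(); robot.finish_job()
```

```text
32.16 [0.42 0.1  0.4 ] [-3.142  0.    -3.025] F [-0.19  0.13  0.69] g -0.0001 j [ 0.1  -0.16  1.32 -0.    1.98 -1.59]
the job is handed in; nothing more can be done
```

The orange jar is standing on the balance pan and the blue door is shut. I handed the job in at about 32 s; no verdict was reported.

**Jar:** After release, both cameras put it upright and about 1 mm from the pan's centre. The cap top reads 146.5 mm, against an expected 145 mm.

**Door:** I eased it over the bumper and latch in small steps. The steady push read at most about 12.4 N, reached when the door came up against a hard stop. On backing off it sprang back about 2 mm and held there. It read 0.04 to 0.05 rad in both views, unchanged after a further second.

**Latch:** I did not see the bolt itself. I inferred that it snapped in from the force drop, the hard stop, and the door holding against the bumper. One thing disagreed: the first firm resistance came about 3 mm (at the pad) later than the stated sizes suggest. By finger position alone I would also put the latched door at about 0.06 to 0.07 rad, not 0.04.

**Bystanders:** The green and blue jars, the mortar and the paper roll each look unchanged from the start in at least one view. The two larger image differences come from crops that overlapped where the orange jar had stood. I checked the spatula only by eye. At hand-in the arm was clear of everything.

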